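# Prove the breaker, then hold the gauge slide in its detent

### The arm

A 7-joint arm with a two-finger parallel gripper is mounted at the origin on the work surface. World frame = base frame: x ahead of the robot, y to its left, z up, the work surface at z = 0. Lengths are in m, angles in rad, forces in N, time in s.
With the tool pointing down it reaches from about 0.35 to 0.9 m from the base axis. Payload 19.9 kg.
Tool frame: the origin (TCP) lies midway between the tips of the shut fingers; the grasp point (between the pads) lies 19 mm behind it; z points along the fingers, x is the direction in which the jaws open and shut, and the axes are right-handed (so a half turn about z gives the same grasp; the last joint's range is limited). The gripper opens to 94 mm and grips with 3 to 60 N. Pads are 16 mm wide; open, the fingers measure 119 mm over their backs; the gripper's body (75 mm by 177 mm) begins 78 mm behind the grasp point.
Start: joints at [-1.296, 0.417, -0.01, 1.614, 0.005, 1.111, -0.053], TCP at [0.194, 0.594, 0.205] pointing down, gripper open.
Joint ranges: [-2.81, 2.81], [-0.39, 2.02], [-1.27, 1.25], [0.06, 2.57], [-1.19, 4.33], [0.19, 2], [-2.82, 2.82]. Speed limits (rad/s): [1.89, 1.89, 2.39, 2.39, 3.01, 3.01, 3.01].

### API

Orientations are given as a rotation vector (axis times angle).
In Python, from plant import arm gives the robot as it stands. Calls block until the motion is done:
- arm.goto(position, orientation): joint-space move of the TCP to a pose.
- arm.movel(position, rotation=None, vel=0.15, until_force=None): straight line of the TCP; rotation=None keeps the orientation; vel is the mean speed in m/s. With until_force (N) it stops when the force on the tool has changed by that much, and returns True; else False.
- arm.move_joints(angles): joint-space move.
- arm.grip(opening, grip_force=None): finger opening in m; grip_force is the grip in N (None keeps the last); returns when the fingers have stopped.
- arm.sleep(seconds).
- arm.solve_ik(position, orientation): joint angles nearest the present ones, or None.
- arm.observe(): the state.
- arm.capture(name): name is "side" or "top"; returns the picture (420x560x3 uint8, red, green, blue); there is no depth.
- arm.camera_model(name): a dict with "camera_matrix" (3x3 intrinsics, pixels), "R" (3x3) and "t" (3): a world point X has camera coordinates R X + t. Camera axes: x right, y down, z forward; pixel columns grow to the right and rows downward; lengths in m; the calibration is good to about 2 mm. A picture is of the moment at which its call begins. camera_model takes no time and is no camera call.
A pose or a line that the arm cannot do raises arm.Unreachable and nothing moves.
- arm.close_job(): hands the job in, once; it reports no verdict.
The state is a dict: "clock": time; "joint_pos": joint angles; "dq": joint speeds; "tau": joint torques, N m; "position": TCP position; "eef_rot": TCP orientation; "contact_force": force on the tool from outside, world axes, zero at the start; "moment": the same for the moment, N m; "width": finger opening in m.
Only numpy, scipy, OpenCV 4.12 (cv2) and the standard library are available. Lean on these libraries where they do the work, as an engineer would, in place of code of your own. Each camera call takes 0.05 s, during which the arm holds its last target. There are 200 camera calls.

### The job

Before gauging a shaft, prove the earth-leakage breaker on the sloping bench console: press its test button so that the lever drops, then lift the lever until it latches up again and take the fingers off it. Then grasp the carriage of the laser gauge by its upright knob and slide it along the rail towards the two laser heads until you feel its spring ball drop into the notch of the detent block. Finish there, still gripping the knob, so that the carriage stands still in its notch for the reading, and leave the loose tools and parts on the bench where they lie.

Things in the scene. Friction and masses are not known exactly. Their poses are not given: they have to be found in the camera images.
- rcd_unit: Grey steel supply console fixed to the bench, 170 mm deep (x), 190 wide (y), 45 high in front (-x), 91 at the back; its top slopes 15 degrees. Origin: centre of underside; x front to back, z up. Behind it a steel conduit elbow 63 mm high. It stands left or right of the robot's middle line, the gauge on the other side.
- breaker: Grey moulded earth-leakage breaker on the console's slope, 105 mm wide (y), 150 mm long (x), 14 mm thick, with a collar 64 x 42 mm, 4 mm higher, round the black lever in its middle. Origin: centre of its underside. Axes: x straight up the slope, y left for someone facing the console's front, z out of the panel.
- lever (a joint): Breaker lever (rad). 0: latched up, leaning 28 deg up the slope from the panel's normal (13 deg past upright, away from the front). Tripped, a spring drops it down the slope to 0.98. Lift it against the spring (1.5 to 4 N at the tip) past 0 to -0.1 or its stop at -0.22: it latches and stays at 0 when let go. Not lifted far enough, it falls again.
- lever_tip (a point): Middle of the lever's outer end, 60 mm from its pivot. Handle 18 mm wide across the slope, 10 mm thick, standing 40 mm out of the collar; when dropped the tip is 35 mm over the collar's face. The point's axes turn with the lever; at joint value 0 they are the breaker's.
- lever_pivot (a point): Point on the lever's hinge axis (breaker's y), mid-width, 18 mm under the collar's face, 14 mm under the breaker's face. Axes as the breaker.
- test_button (a joint): Travel of the test button into the breaker (m): 0 out, 0.006 fully in. It trips the lever at about 0.004; the press takes 2 to 5 N. It springs back.
- button_top (a point): Middle of the outer face of the test button: pale, round, 16 mm diameter, 12 mm proud of the breaker's face, near the breaker's front right corner (44 mm down the slope and 35 mm right of the lever's pivot). Axes as the breaker: pressed along -z.
- laser_gauge: Laser shaft gauge fixed to the bench: aluminium base 360 (y) x 130 (x) x 20 mm, straight steel rail along y in its middle, two white laser heads 62 mm wide and 106 high facing each other across the rail at y = +0.12, 104 mm apart; front head out to x = -0.19, rear one to +0.175. Origin: centre of the base's underside; y along the rail to the heads, x to the rear, z up.
- carriage: Aluminium carriage on the rail, 130 (y) x 66 mm, about 1 kg, friction 1.5 N; slides along y only. Origin: over the rail, mid-length, 42 mm above the bench; plate top 22 mm above origin. Knob at the trailing end (-y); at the leading end a vee block clamps a stepped shaft reaching 155 mm ahead of the origin (clamp top 77 mm above origin). Starts 55 to 150 mm short of the notch.
- knob_grip (a point): Point to grip, on the axis of the carriage's knob, 92 mm above the bench: an upright ribbed steel cylinder 22 mm in diameter, from 64 to 114 mm above the bench, with a foot 30 mm wide and 5 mm high. 45 mm behind (-y) the carriage's origin; 59 mm free to the vee block ahead, else free all round above the plate. Axes as the carriage.
- ball (a point): Where the seated ball (10 mm diameter) of the spring plunger in the carriage's rear side (+x) lies: 14 mm above the carriage's origin, level with its middle in y. Moves with the carriage; axes as the carriage. The carriage is at its notch when this point and point notch agree along y.
- notch (a point): Middle of the notch in the detent block. Felt at the knob on sliding to +y: from 18 to 10 mm before it 5 to 7 N resist (ramp), then 1 to 3 N (flat), in the last 3 mm the ball pulls the carriage forward (1 to 5 N), and going on takes 7 to 11 N about 1 mm past the middle; by 4 mm past it has ridden out. Let go within 2 mm of the middle the carriage centres itself. Axes as the carriage.
- detent_block: Steel block 41 mm long (y), 64 mm high over the bench, clamped behind the rail and not to be moved; set elsewhere along the rail each time. From above its front face shows a 10.7 mm ramp at each end, flats of 6 mm, and in the middle the 7.4 mm wide notch for the ball. Origin: on the rail's middle line beside the notch, at bench height; axes as the gauge.
- soft_jaw_a: Loose aluminium vice jaw 40 x 100 x 26 mm behind the console. Not to be disturbed. Origin: centre of its underside.
- soft_jaw_b: Loose aluminium vice jaw 44 x 110 x 32 mm towards the far left. Not to be disturbed. Origin: centre of its underside.
- setting_ring: Loose steel setting ring, 60 mm outside, 24 mm hole, 18 mm high, in front of the gauge's rail. Not to be disturbed. Origin: centre of its underside.
- parallel_bar: Loose ground steel bar 12 x 120 x 24 mm behind the gauge's rail. Not to be disturbed. Origin: centre of its underside.
- bar_holder: Loose boring-bar holder, about 70 x 80 x 107 mm: dark foot, upright ring, clamp lever; near the back edge, middle. Not to be disturbed. Origin: centre of its underside.
- wrench: Loose steel wrench 180 mm long, far right. Not to be disturbed. Origin: its middle, underside.
- deburr_tool: Loose deburring tool with black handle, 170 mm long, far left. Not to be disturbed. Origin: its middle, underside.

How it is judged:
By the outcome, as a careful person would: the job done as asked, in the order asked, and still so for the second after the job is handed in, while the arm keeps its last pose, push and grip.
It also fails if it takes over 70 s, if anything falls off the work surface, if the arm or the gripper's body presses on something with over 40 N, if the wrist force passes 120 N, or if a joint passes its speed limit or range.

## Working session

There is one attempt and no reset: what is moved stays moved. The work goes in short steps, each a Python script; the robot and the scene stay as the last script left them, time stands still between calls to the robot, and variables do not carry over. Pictures are saved under pics/ and viewed, about 8 in all and at most 12, crops included, and the job is handed in when it is done.

```bash
ls; mkdir -p pics; python3 - <<'E'
from plant import arm
import cv2,numpy as np
np.set_printoptions(precision=4,suppress=True)
for n in("side","top"):
    im=arm.capture(n); cv2.imwrite(f"pics/{n}0.png",im[:,:,::-1])
    m=arm.camera_model(n); print(n,m["camera_matrix"],m["R"],m["t"],-m["R"].T@m["t"])
print(arm.observe())
E
```

```text
pics
side [[532.0452   0.     280.2327]
 [  0.     532.0452 210.9186]
 [  0.       0.       1.    ]] [[-0.8968 -0.4421  0.018 ]
 [-0.3267  0.6341 -0.7009]
 [ 0.2984 -0.6344 -0.7131]] [0.5093 0.2738 1.4848] [0.1031 0.9935 1.2415]
top [[444.7711   0.     279.2986]
 [  0.     444.7711 216.7758]
 [  0.       0.       1.    ]] [[ 0.0117 -0.9999  0.0127]
 [-0.9818 -0.0139 -0.1893]
 [ 0.1895 -0.0103 -0.9818]] [-0.0121  0.5643  1.4619] [0.2772 0.0108 1.5423]
{'clock': 0.1, 'joint_pos': array([-1.2965,  0.4179, -0.0103,  1.6141,  0.0047,  1.1107, -0.053 ]), 'dq': array([ 0.0021, -0.0002, -0.0014, -0.0026, -0.0005, -0.0014,  0.0004]), 'tau': array([  0.001 , -85.2589,   0.64  , -42.6693,  -0.0488,   0.0165,
         0.0001]), 'position': array([0.194 , 0.5938, 0.2049]), 'eef_rot': array([ 2.5425,  1.8442, -0.0013]), 'contact_force': array([0.1097, 0.9975, 0.8236]), 'moment': array([ 0.0492, -0.0149,  0.0426]), 'width': 0.09396403482644602}
```

View pics/top0.png

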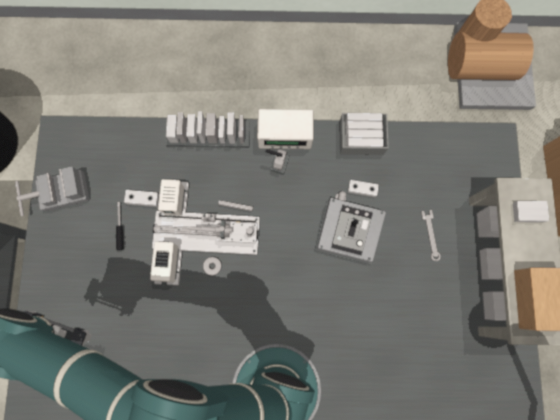

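View pics/side0.png

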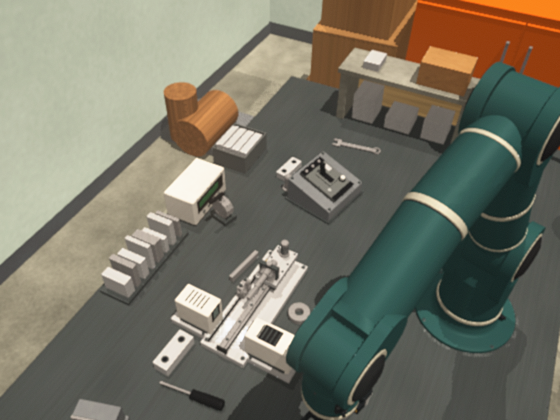

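```bash
python3 - <<'E'
import cv2,numpy as np
t=cv2.imread("pics/top0.png");s=cv2.imread("pics/side0.png")
def crop(im,x,y,w,h,k):
    o=cv2.resize(im[y:y+h,x:x+w],None,fx=k,fy=k,interpolation=cv2.INTER_CUBIC)
    for i in range(0,w,10): 
        cv2.line(o,(i*k,0),(i*k,5 if (x+i)%50 else 14),(0,0,255),1)
        if (x+i)%20==0: cv2.putText(o,str(x+i),(i*k,24),0,.38,(0,255,255))
    for i in range(0,h,10): 
        cv2.line(o,(0,i*k),(5,i*k),(0,0,255),1)
        if (y+i)%20==0: cv2.putText(o,str(y+i),(8,i*k+4),0,.38,(0,255,255))
    return o
a=crop(t,310,180,80,90,5); b=crop(s,270,140,100,90,4)
c=np.zeros((450,800,3),np.uint8); c[:450,:400]=a; c[:360,400:]=b
cv2.imwrite("pics/console.png",c)
a=crop(t,150,170,130,120,4)[:, :]; cv2.imwrite("pics/g1.png",np.vstack([a]))
b=crop(s,170,230,140,150,4); cv2.imwrite("pics/g2.png",b)
E
```

```text
(no output)
```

View pics/console.png

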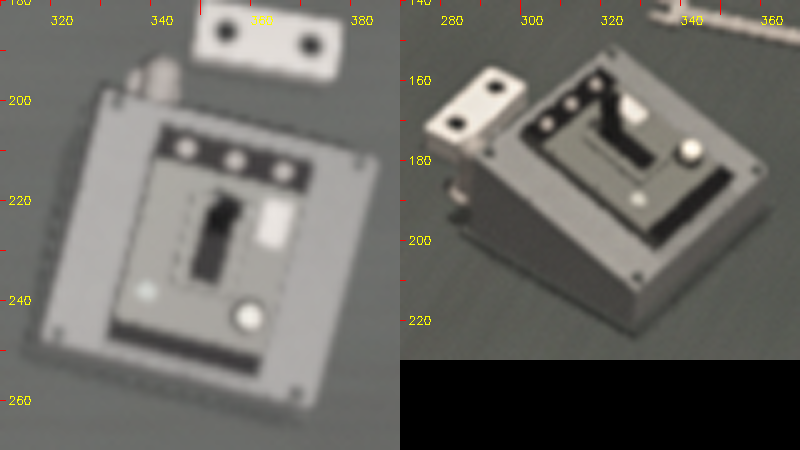

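View pics/g1.png

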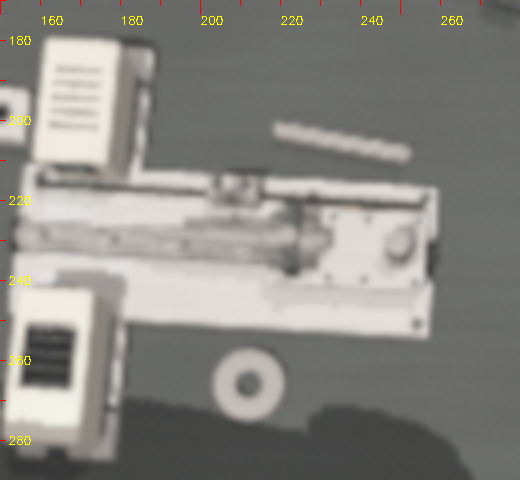

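View pics/g2.png

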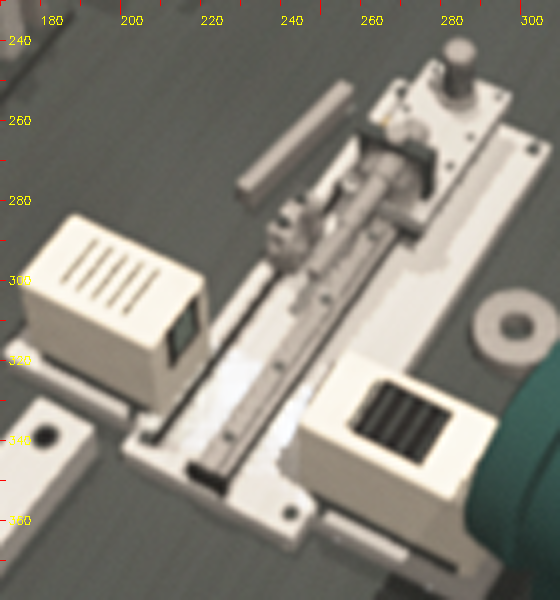

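```bash
cat > vis.py <<'E'
import numpy as np
from plant import arm
from scipy.optimize import least_squares
from scipy.spatial.transform import Rotation as Ro
np.set_printoptions(precision=4,suppress=True)
M={n:arm.camera_model(n) for n in("side","top")}
def proj(n,X):
    m=M[n]; c=np.atleast_2d(X)@m["R"].T+m["t"]; p=c@m["camera_matrix"].T
    return p[:,:2]/p[:,2:]
def tri(t,s):
    r=least_squares(lambda X:np.r_[(proj("top",X)-t).ravel(),(proj("side",X)-s).ravel()],[.6,0,.1])
    return r.x,np.abs(r.fun).max()
def px(u,x,y,k): return (np.array(u,float)+.5)/k-.5+[x,y]
def pose(p,L): # p=x,y,yaw
    return Ro.from_euler("z",p[2]).apply(L)+[p[0],p[1],0]
def fit(obs,p0): # obs: (cam,pixel,local)
    f=lambda p:np.concatenate([(proj(n,pose(p,np.array(l)))-u).ravel() for n,u,l in obs])
    return least_squares(f,p0,loss="soft_l1")
E
cat > m1.py <<'E'
from vis import *
T=lambda u:px(u,310,180,5); S=lambda u:px([u[0]-400,u[1]],270,140,4)
a,b,h,g=.085,.095,.091,.045
obs=[("top",T((103,88)),(a,b,h)),("top",T((379,158)),(a,-b,h)),("top",T((310,408)),(-a,-b,g)),("top",T((42,340)),(-a,b,g)),
("side",S((617,45)),(a,-b,h)),("side",S((766,170)),(-a,-b,g)),("side",S((637,290)),(-a,b,g))]
r=fit(obs,[.55,-.2,0]); print("console",r.x,r.fun)
print("button",*tri(T((250,317)),S((691,148))))
print("levertip",*tri(T((226,204)),S((606,90))))
R=Ro.from_euler("z",r.x[2])*Ro.from_euler("y",-np.pi/12)
c=pose(r.x,np.array([0,0,.068])); bt=c+R.apply([-.044,-.035,.026]); print("button pred if centred",bt,proj("top",bt),proj("side",bt),T((250,317)),S((691,148)))
T=lambda u:px(u,150,170,4); S=lambda u:px(u,170,230,4)
obs=[("top",T((428,337)),(-.065,-.18,.02)),("top",T((437,188)),(.065,-.18,.02)),("top",T((27,163)),(.065,.18,.02)),
("side",S((551,150)),(-.065,-.18,.02)),("side",S((295,549)),(-.065,.18,.02)),("side",S((124,447)),(.065,.18,.02))]
q=fit(obs,[.55,.2,0]); print("gauge",q.x,q.fun)
k,e=tri(T((399,242)),S((460,47))); print("knobtop",k,e)
d,e=tri(T((236,192)),S((290,235))); print("detent",d,e)
for P in(k,d): print(Ro.from_euler("z",-q.x[2]).apply(P-[q.x[0],q.x[1],0]))
E
python3 m1.py
```

```text
console [ 0.5226 -0.2468 -0.2414] [ 0.1147 -0.3667  0.1735 -0.3443  0.2222  0.1758 -0.8813 -0.3461 -0.5596
 -0.7243  1.852   0.052   0.3858  0.7017]
button [ 0.4753 -0.2712  0.0833] 0.3914987271829773
levertip [ 0.5429 -0.2467  0.1365] 0.8984264828670803
button pred if centred [ 0.4664 -0.269   0.0817] [[358.8418 245.3417]] [[345.0134 178.3217]] [359.6 243. ] [342.375 176.625]
gauge [ 0.5141  0.2498 -0.0484] [-0.605  -0.0746 -0.2419  0.0208 -0.9034 -0.0785  0.9906 -0.6948 -0.01
 -2.4078 -0.0815  0.3676]
knobtop [0.509  0.093  0.1148] 0.5892852643960396
detent [0.5656 0.2393 0.0357] 1.1952084563970402
[ 0.0025 -0.1569  0.1148]
[ 0.0519 -0.008   0.0357]
```

```bash
cat > con.py <<'E'
from vis import *
yaw=-.2414
R=Ro.from_euler("z",yaw)*Ro.from_euler("y",-np.pi/12)
B=np.array([.4753,-.2712,.0833])           # button top
P=B+R.apply([.044,.035,-.026])             # pivot
def ori(s): # tool z=-n, tool x = s*breaker y
    X,Y,Z=R.as_matrix().T
    x=s*Y; z=-Z; return Ro.from_matrix(np.c_[x,np.cross(z,x),z]).as_rotvec()
def W(l): return P+R.apply(l)              # from pivot in breaker axes
def F(): return R.inv().apply(arm.observe()["contact_force"])
E
python3 - <<'E'
from con import *
print("P",P,"tip up",W([.0282,0,.053]))
best=None
for s in(1,-1):
    q=arm.solve_ik(B+R.apply([0,0,.06]),ori(s)); print(s,q)
    if q is not None and (best is None or abs(q[6])<abs(best[1][6])): best=(s,q)
s=best[0]; print(s)
p=arm.observe()["position"]
arm.movel([p[0],p[1],.32],vel=.25)
arm.grip(0.0,20)
arm.goto(B+R.apply([0,0,.08]),ori(s))
arm.movel(B+R.apply([0,0,.012]),vel=.1)
print(F(),arm.observe()["position"],arm.observe()["clock"])
import cv2
t=arm.capture("top");sd=arm.capture("side")
c=np.hstack([cv2.resize(t[170:280,300:400],(400,440)),cv2.resize(sd[110:220,270:370],(400,440))])
cv2.imwrite("pics/press0.png",c[:,:,::-1])
E
```

```text
P [ 0.5315 -0.249   0.0696] tip up [ 0.5446 -0.2522  0.1281]
1 [-0.0643  0.241   0.6535  2.1229 -0.4015  0.6107  2.192 ]
-1 [-0.4625  0.4211  1.1828  2.1312 -0.7732  0.7358 -0.6128]
-1
[ 1.0008  0.6174 -0.2719] [ 0.4723 -0.2707  0.0953] 6.1417
```

View pics/press0.png

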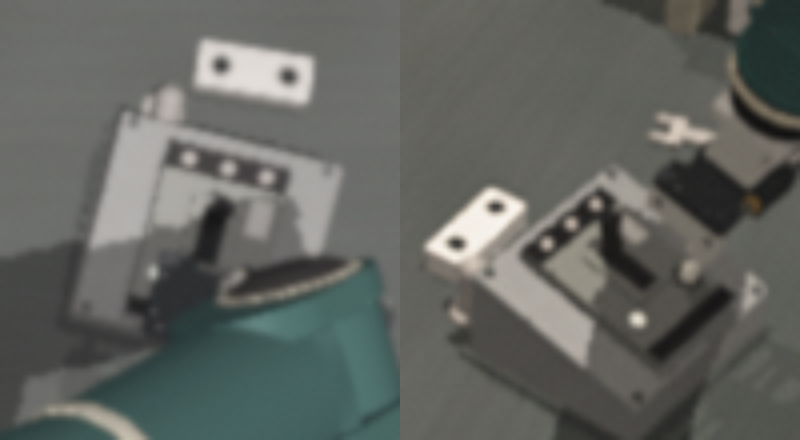

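The fingertips (side crop at about 700,245) stand just above the button (688,270). I'll press now.

```bash
python3 - <<'E'
from con import *
import cv2
f0=F(); hit=False
for d in np.arange(.006,-.0121,-.001):
    hit=arm.movel(B+R.apply([0,0,d]),vel=.02,until_force=9)
    f=F()-f0; z=R.inv().apply(arm.observe()["position"]-B)[2]
    print(round(d,4),hit,round(z,4),f)
    if hit or f[2]>9: break
arm.movel(B+R.apply([0,0,.05]),vel=.1)
arm.movel(B+R.apply([-.05,0,.09]),vel=.2)
t=arm.capture("top");sd=arm.capture("side")
c=np.hstack([cv2.resize(t[170:280,300:400],(400,440)),cv2.resize(sd[110:220,270:370],(400,440))])
cv2.imwrite("pics/press1.png",c[:,:,::-1]); print(arm.observe()["clock"])
E
```

```text
0.006 False 0.0059 [ 0.3908  0.6412 -0.6017]
0.005 False 0.005 [-0.7657 -0.491  -0.6564]
0.004 False 0.004 [-0.3968  1.036  -1.2411]
0.003 False 0.0029 [ 0.157  -0.1238 -1.0953]
0.002 False 0.0019 [-0.4265  0.9833 -0.5107]
0.001 False 0.0009 [-0.7733  0.456  -0.9912]
0.0 False -0.0 [-0.8658  0.1308  0.4004]
-0.001 False -0.001 [ 0.2539 -0.2238  1.7913]
-0.002 False -0.002 [-0.0865 -0.5733  2.0113]
-0.003 False -0.003 [0.1318 0.0652 1.5257]
-0.004 False -0.004 [0.2046 0.0163 2.6128]
-0.005 False -0.005 [ 0.4319 -0.5546  3.6606]
-0.006 False -0.0059 [-1.0059  0.5298  6.7206]
-0.007 False -0.0065 [-4.6358  4.4537 26.8802]
11.3583
```

View pics/press1.png

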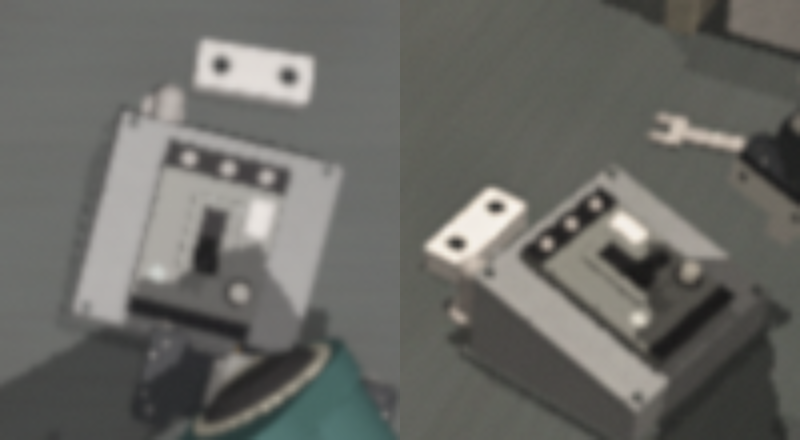

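Lever is dropped (dark tip at (205,255) in the top crop, lower than before). Next I lift it from below.

```bash
python3 - <<'E'
from con import *
import cv2
z=.034
arm.movel(W([-.067,0,.09]),vel=.2)
arm.movel(W([-.067,0,z]),vel=.12)
f0=F()
print(arm.movel(W([-.002,0,z]),vel=.06,until_force=14),F()-f0)
for x in np.arange(-.001,.0185,.0007):
    hit=arm.movel(W([x,0,z]),vel=.02,until_force=9)
    f=F()-f0; print(round(x,4),hit,f)
    if hit or abs(f[0])>9: break
arm.movel(W([-.03,0,z]),vel=.08)
arm.movel(W([-.075,0,.06]),vel=.15)
arm.movel(W([-.085,0,.13]),vel=.2)
t=arm.capture("top");sd=arm.capture("side")
c=np.hstack([cv2.resize(t[170:280,300:400],(400,440)),cv2.resize(sd[110:220,270:370],(400,440))])
cv2.imwrite("pics/lift.png",c[:,:,::-1]); print(arm.observe()["clock"])
E
```

```text
False [-3.2763 -0.9545 -0.6263]
-0.001 False [-2.9606 -0.4049 -0.0639]
-0.0003 False [-2.6017 -0.4016 -0.1236]
0.0004 False [-2.7452 -0.6273 -0.2836]
0.0011 False [-3.1926 -0.7999 -0.3834]
0.0018 False [-1.1415 -0.274  -0.5043]
0.0025 False [-1.8324 -0.2593 -0.5922]
0.0032 False [-1.8436 -0.523  -0.4722]
0.0039 False [-1.5513 -0.3603  0.4173]
0.0046 False [-2.9727  0.2215 -0.2727]
0.0053 False [-1.5835  0.1416  0.7083]
0.006 False [-1.8432 -0.8188  0.5192]
0.0067 False [-2.6362 -0.3028  0.3635]
0.0074 False [-2.2813  0.0357  0.6379]
0.0081 False [-1.6896 -0.3572 -0.2006]
0.0088 False [-2.497  -0.3639  0.7718]
0.0095 False [-2.1234 -1.05   -0.343 ]
0.0102 False [-2.0054 -0.54    0.3445]
0.0109 False [-2.7335 -0.2862  0.7657]
0.0116 False [-1.8744 -0.9256  0.2395]
0.0123 False [-2.2387 -0.0378  1.1029]
0.013 False [-2.6604 -0.3427  0.6862]
0.0137 False [-2.0484 -0.5203  0.4158]
0.0144 False [-1.8568 -1.041   0.7147]
0.0151 False [-2.3448 -0.0724  0.7176]
0.0158 False [-2.2254  0.1947  0.3532]
0.0165 False [-5.5636 -0.5746  1.7963]
0.0172 False [-8.1999 -0.3118  1.7769]
0.0179 False [-10.6658   0.1084   4.2132]
22.75
```

View pics/lift.png

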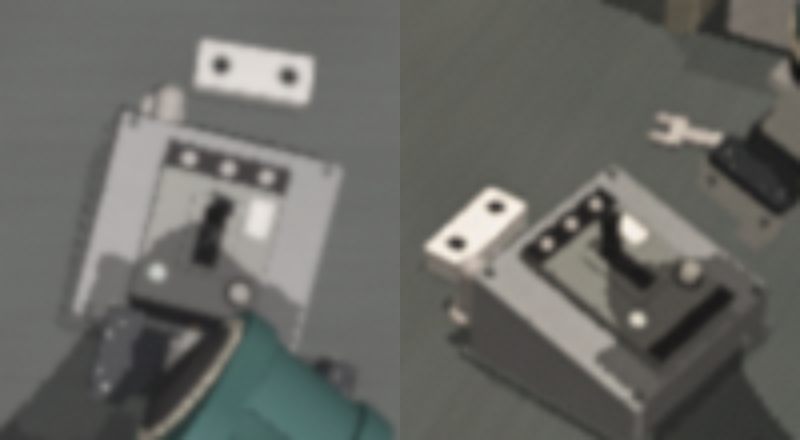

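Lever is latched up again (same image as at the start). Now the carriage.

```bash
cat > gau.py <<'E'
from vis import *
yaw=-.0484
G=Ro.from_euler("z",yaw)
K=np.array([.5083,.093,.077])
def ori(s):
    X,Y,Z=G.as_matrix().T
    x=s*Y; z=-Z; return Ro.from_matrix(np.c_[x,np.cross(z,x),z]).as_rotvec()
def F(): return G.inv().apply(arm.observe()["contact_force"])
def L(): return G.inv().apply(arm.observe()["position"]-K)
E
python3 - <<'E'
from gau import *
import cv2
q=arm.observe()["joint_pos"]
c=[(np.abs(j-q).max(),s,j) for s in(1,-1) for j in[arm.solve_ik(K+[0,0,.12],ori(s))] if j is not None]
c.sort(key=lambda a:a[0]); print([(a[0],a[1],a[2]) for a in c]); s=c[0][1]
arm.grip(.06)
arm.goto(K+[0,0,.12],ori(s))
arm.movel(K+[0,0,.05],vel=.15)
print(F(),arm.observe()["clock"])
t=arm.capture("top");sd=arm.capture("side")
c=np.hstack([cv2.resize(t[170:280,170:270],(400,440)),cv2.resize(sd[190:300,230:330],(400,440))])
cv2.imwrite("pics/knob.png",c[:,:,::-1])
E
```

```text
[(np.float64(0.47513250110687244), -1, array([-1.18  ,  0.4742,  1.2159,  1.9162, -0.5002,  1.1035, -1.3818])), (np.float64(2.135024351997043), 1, array([ 0.5096,  0.3539, -0.9061,  1.8672,  0.3158,  1.0719,  1.0021]))]
[ 1.2633 -0.2152  0.3186] 25.6333
```

View pics/knob.png

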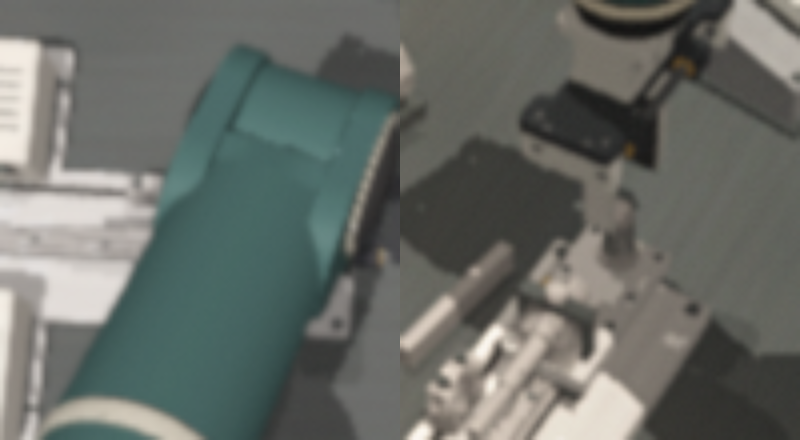

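```bash
python3 - <<'E'
from gau import *
import cv2
arm.movel(K+[0,0,.15],vel=.2)
arm.move_joints([-.18,.417,0,1.614,0,1.111,-1.5])
q=arm.observe()["joint_pos"]; print(arm.observe()["position"])
c=[(np.abs(j-q).max(),s,j) for s in(1,-1) for j in[arm.solve_ik(K+[0,0,.06],ori(s))] if j is not None]
c.sort(key=lambda a:a[0]); print(c); s=c[0][1]
print("far",arm.solve_ik(K+G.apply([0,.15,0]),ori(s)))
arm.goto(K+[0,0,.10],ori(s))
arm.movel(K+[0,0,.05],vel=.15)
print(arm.observe()["joint_pos"],F(),arm.observe()["clock"])
t=arm.capture("top");sd=arm.capture("side")
c=np.hstack([cv2.resize(t[170:280,170:270],(400,440)),cv2.resize(sd[190:300,230:330],(400,440))])
cv2.imwrite("pics/knob2.png",c[:,:,::-1])
E
```

```text
[0.619  0.0815 0.2048]
[(np.float64(0.34750335029854806), -1, array([-0.2702,  0.3067,  0.0351,  1.9486, -0.0137,  0.8865, -1.8473])), (np.float64(2.578877097086165), 1, array([ 0.2165,  0.3544, -0.5466,  1.9325,  0.2294,  0.9158,  1.0791]))]
far [-0.4848  0.4751 -0.0118  1.8584  0.0075  0.8081 -2.1197]
[-0.2691  0.3213  0.0344  1.9548 -0.0141  0.8659 -1.8466] [0.8091 0.198  0.5186] 28.8833
```

View pics/knob2.png

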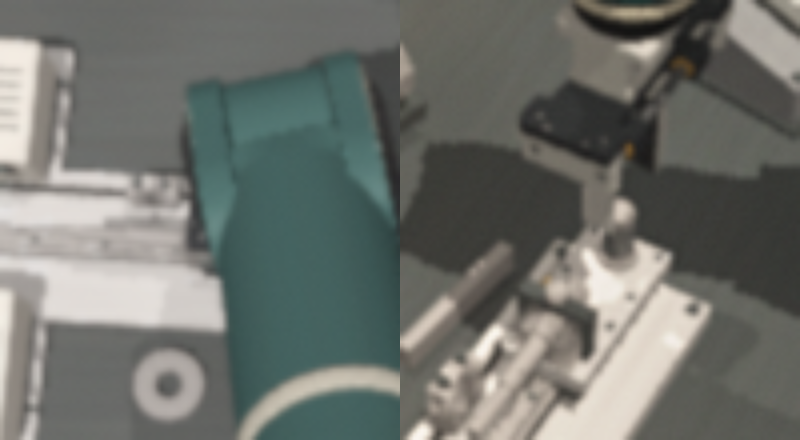

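Clear configuration. The leading finger (side crop 598,215) stands just ahead of the knob (623,215). Descend and grip.

```bash
python3 - <<'E'
from gau import *
print(arm.movel(K,vel=.08,until_force=8))
f0=F(); print(f0,L())
arm.grip(.0,40)
o=arm.observe(); print(o["width"],F(),L(),o["clock"])
arm.movel(K+G.apply([0,.02,0]),vel=.05)
print(F(),L(),arm.observe()["width"])
arm.movel(K+G.apply([0,.045,0]),vel=.05,until_force=7)
print(F(),L(),arm.observe()["clock"])
E
```

```text
False
[-0.2135  0.5175 -0.9136] [0.0002 0.0001 0.0003]
0.02139953746032848 [ 1.0447 11.3823 -2.0319] [0.0001 0.0019 0.0001] 30.4417
[-2.5432  1.325   4.5644] [0.     0.0205 0.0001] 0.021420415296142123
[-2.4619  1.4427  6.3335] [-0.0001  0.0451  0.0001] 31.6417
```

```bash
python3 - <<'E'
from gau import *
hit=arm.movel(K+G.apply([0,.075,0]),vel=.06,until_force=6)
print(hit,F(),L()); y=L()[1]
peak=0; last=[]
while y<.125:
    y+=.001
    arm.movel(K+G.apply([0,y,0]),vel=.02)
    f=F(); l=L(); last.append(f[1]); print(round(y,4),round(l[1],4),f)
    peak=min(peak,f[1])
    # ramp+flat passed: sign change to forward pull
    if peak<-3.5 and f[1]>.8: break
print(arm.observe()["clock"],arm.observe()["width"])
E
```

```text
True [-0.6077  0.7397  5.9553] [-0.0001  0.0482  0.0001]
0.0492 0.0491 [-4.2594  0.6134  5.6281]
0.0502 0.0499 [-2.8944 -0.1334  6.8993]
0.0512 0.0508 [-2.7726  0.0468  5.9775]
0.0522 0.0518 [-3.3233  0.0326  6.9355]
0.0532 0.0528 [-2.7399 -0.6619  6.7266]
0.0542 0.0538 [-3.733  -0.9028  7.1546]
0.0552 0.0548 [-4.1751 -0.3757  6.9164]
0.0562 0.0558 [-3.5928 -0.8511  6.4443]
0.0572 0.0568 [-3.8513 -0.9285  6.9742]
0.0582 0.0578 [-3.828   0.681   6.9456]
0.0592 0.0588 [-2.4274 -0.4433  6.4369]
0.0602 0.0598 [-3.694  -1.0798  7.8546]
0.0612 0.0608 [-3.0508 -0.7444  5.9424]
0.0622 0.0618 [-3.2256 -0.2395  6.7888]
0.0632 0.0628 [-3.4236 -0.0545  6.8036]
0.0642 0.0638 [-3.0517 -1.0672  7.9522]
0.0652 0.0648 [-3.45   -0.2287  7.2225]
0.0662 0.0658 [-4.5473 -1.0822  7.08  ]
0.0672 0.0668 [-3.5464 -0.9886  7.3191]
0.0682 0.0678 [-3.4708 -0.6943  7.1821]
0.0692 0.0688 [-4.1439 -0.8625  8.0026]
0.0702 0.0698 [-4.1048  0.0109  7.7059]
0.0712 0.0708 [-3.8241 -0.8979  7.0918]
0.0722 0.0718 [-4.0147 -0.3035  6.725 ]
0.0732 0.0728 [-3.9885  0.065   7.6645]
0.0742 0.0738 [-3.9068 -0.6503  7.1772]
0.0
[... 403 characters left out ...]
 0.0849 [-4.8015  0.2713  7.9087]
0.0862 0.0858 [-5.5408  0.7478  6.622 ]
0.0872 0.0868 [-4.1721  0.1805  7.3162]
0.0882 0.0877 [-5.0814 -1.7693  7.7656]
0.0892 0.0884 [-4.3194 -2.7514  8.6099]
0.0902 0.0894 [-5.1478 -2.9909  9.5094]
0.0912 0.0901 [-5.0223 -4.342   9.4758]
0.0922 0.0913 [-4.1468 -3.3749  9.251 ]
0.0932 0.0922 [-4.7854 -4.2757  9.6657]
0.0942 0.0937 [-4.4993 -0.8363  7.4558]
0.0952 0.0947 [-4.2653 -1.196   7.9821]
0.0962 0.0956 [-3.7342 -1.0813  8.5775]
0.0972 0.0969 [-4.9906  0.2335  7.5661]
0.0982 0.0977 [-4.0756 -1.1771  8.0785]
0.0992 0.0985 [-5.0381 -2.0427  8.9285]
0.1002 0.0998 [-5.4716 -0.0899  7.3731]
0.1012 0.1011 [-4.7315  1.7636  6.2902]
45.125 0.02152300196470577
```

The ramp (0.086–0.0935), the flat, and the forward pull beginning at 0.101 put the notch at about 0.1037. I'll creep in by 0.5 mm steps.

```bash
python3 - <<'E'
from gau import *
y=.1012
while y<.1052:
    y+=.0005
    arm.movel(K+G.apply([0,y,0]),vel=.02)
    f=np.mean([F() for _ in range(3)],axis=0); l=L(); print(round(y,4),round(l[1],4),f)
    if y>.1025 and f[1]<-2.5: break
print(arm.observe()["clock"],arm.observe()["width"])
E
```

```text
0.1017 0.1014 [-4.0443 -0.1319  8.4053]
0.1022 0.1019 [-3.7136  0.0499  8.4295]
0.1027 0.1026 [-4.3667  1.1365  6.3866]
0.1032 0.1033 [-5.0978  1.2437  6.4368]
0.1037 0.1037 [-4.5407  1.2135  6.5336]
0.1042 0.1039 [-4.2371  0.5679  7.9933]
0.1047 0.1041 [-5.5109 -1.6545  8.2206]
0.1052 0.1043 [-5.6877 -3.6533 10.8522]
47.125 0.021557179061189008
```

```bash
python3 - <<'E'
from gau import *
import cv2
arm.movel(K+G.apply([0,.1039,0]),vel=.02); arm.sleep(.5)
for _ in range(3): print(F(),L()); arm.sleep(.1)
t=arm.capture("top");sd=arm.capture("side")
c=np.hstack([cv2.resize(t[170:280,150:400],(400,176)),np.zeros((176,400,3),np.uint8)])
d=np.hstack([cv2.resize(sd[230:340,200:300],(400,420)),cv2.resize(sd[110:220,270:370],(400,420))])
cv2.imwrite("pics/final.png",np.vstack([c,d])[:,:,::-1]); print(arm.observe()["clock"],arm.observe()["width"])
E
```

```text
[-4.7755  0.4243  7.2626] [-0.0003  0.1038  0.0001]
[-4.1263  0.7346  7.1261] [-0.0003  0.1038  0.0001]
[-4.1071  1.173   7.3904] [-0.0003  0.1038  0.0001]
48.275 0.021402276830028533
```

View pics/final.png

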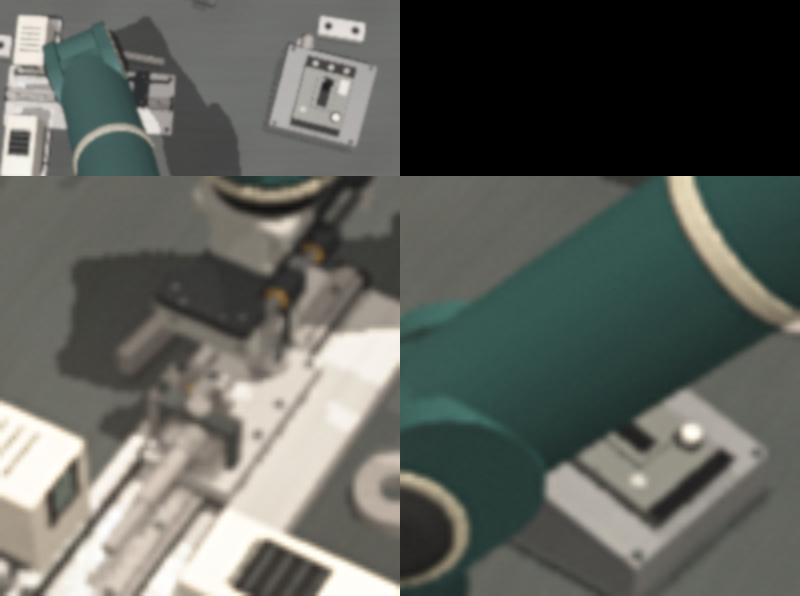

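The lever still stands up (top strip 325,90), and the carriage is beside the detent block with the knob gripped. The ring and bar look untouched. I'm handing in.

```bash
python3 -c "
from plant import arm
arm.close_job()"
```

```text
the job is handed in; nothing more can be done
```

The job is done and was handed in at about 48 s on the robot's clock.

- **Breaker:** I pressed the test button to its stop, and the picture showed the lever dropped. I then lifted the lever to its stop (about 11 N) and took the fingers off. Pictures taken afterwards and at the end show it latched up.
- **Carriage:** I gripped the knob with 40 N (finger opening 21.4 mm) and slid it 104 mm along the rail. I felt the ramp from 86 to 93 mm, then the flat, the forward pull from 101 mm and the resistance past the middle. The resistance met on the ramp was 3 to 4 N, below the 5 to 7 N you gave. I put this down to the sensor's zero offset, and the distances matched.
- **Last checks:** I stopped at 103.8 mm of travel, which I judge to be within about half a millimetre of the notch's middle. The force along the rail was about 0.4 to 1.2 N. A steady 4 N sideways and 7 N upward remained on the grip, most likely from a slight misalignment with the rail.
- **Loose parts:** The setting ring, the parallel bar and the vice jaw behind the console look unmoved. I did not check the other loose parts in the last picture, but the arm did not touch down near them.

One correction on the way: my first approach to the knob had a joint close to its limit, so I lifted off and came in with a better arm posture. The hardest touch was 27 N, at the button's stop.

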